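# Lock the collar on the sloping shaft with a spring clip

### The job

On the blue assembly stand, slide the brass collar all the way up the sloping shaft against its shoulder, so that the groove is bare. Then take the orange-tabbed spring clip from its rack and push it from above straight onto the groove, tab up and square to the shaft, until its arms snap round the shaft and it is fully home; let go of it and leave it there. Do not shift the other things on the bench.

Things in the scene. Friction and masses are not known exactly. Their poses are not given: they have to be found in the camera images.
- shaft: Fixed steel shaft, 24 mm thick, sloping 25 degrees, free end lower and towards the robot. Origin: groove centre on the shaft axis, 123 mm above the bench. x along the shaft up the slope, y level across it, z square to it, pointing up and leaning 25 degrees towards the free end. Shaft end at x = -26.5 mm, shoulder (32 mm thick) at x = +31.5, blue head (62 mm square) from x = +61.5.
- groove (a point): Groove centre, same point as the shaft's origin, turned like the shaft. The groove is 11 mm wide along shaft x, rims bevelled 2 mm. In it the shaft is cut to a core 16 mm wide (y) by 14 mm high (z), corners bevelled, so a clip sits only with its tab along shaft +z or -z and cannot turn; it must be tab up (+z).
- stand: Fixed blue stand that carries the shaft: base plate 145 x 90 x 12 mm, post 30 x 50 mm centred 79 mm from the origin along its x, head and dark motor above it (top about 200 mm over the bench). Origin: underside of the plate under the groove, on 3 mm feet; x level, away from the shaft's free end. Free air under the groove and collar down to the base plate.
- collar (a joint): Brass collar's position along the shaft (m), growing up the slope: 0 to 0.010 at the start, where it covers the groove; 0.026 = home against the shoulder, groove bare. It slides with about 3 N of friction and stays where it is left.
- collar_mid (a point): Centre of the brass collar, on the shaft axis. Knurled cylinder, 36 mm across and 24 mm long along the shaft; can be pinched across shaft y with the fingers coming along shaft -z. Home it is at x = +19.5 mm in the shaft frame.
- clip: Retaining clip, about 40 g: orange tab over a steel fork, 6 mm thick, 30 wide, two spring arms open downwards. Origin: jaw centre. z from jaw to tab, y across the arms, x through its thickness. Solid from z = 7 to 20 mm; arms reach down to z = -11.2 with inward hooks (about 10 mm apart). Same either way round (half turn about z). Starts upright in the rack, its x and y along the rack's.
- clip_tab (a point): Place to grip on the clip: centre of its orange tab, 50 mm above the clip's origin along its z. Tab: 10 mm thick (clip x), 22 mm wide (y), z = 20 to 70 mm. Pushed along shaft -z over the groove core with about 12 N, the arms spread, then snap under it; home, the clip's origin is at the shaft's origin, its z along the shaft's z, its x along the shaft's x, either way.
- rack: Fixed grey slotted block on a black base 70 x 80 mm, 31 mm high, standing on the 3 mm thick dark desk mat. The clip stands in its slot: 7.6 mm wide in its x, 44 mm long in its y, floor 6 mm above the underside. Origin: underside centre. The clip's origin is 17.2 mm above it; draw the clip straight up by 40 mm or more.
- planet_carrier: Bystander: dark steel planet carrier shaft, 64 mm wide, 136 mm high, standing. Origin: underside centre.
- bearing: Bystander: ball bearing lying flat, 52 mm across, 15 mm high. Origin: underside centre.
- marker: Bystander: red marker lying down, 128 mm long, 19 mm thick. Origin: underside centre, x along it.
- tape_blue: Bystander: roll of blue tape lying flat, 84 mm across, 19 mm high. Origin: underside centre.
- glue_bottle: Bystander: small white bottle with red cap, 45 mm across, 88 mm high, standing. Origin: underside centre.
Not all that is in view belongs to the job. There is more than one size of the clip; the one meant has the size given above.

How it is judged:
On the way, in this order (a step that is already met when the one before it is completed fails the run):
1. the collar is home against its shoulder (value of joint collar above 0.0245 m), for 0.2 s.
2. the clip is on the groove, fully home (z of clip in the frame of shaft between -0.002 and 0.002 m and x of clip in the frame of shaft between -0.004 and 0.004 m and angle between the z axis of clip and the z axis of shaft, either way round below 0.15 rad), for 0.2 s.
At the end, for the whole second after the job is handed in: The collar is within 2.5 mm of its home on the shoulder; the clip rests, released, on the groove: its jaw centre within 2 mm of the shaft axis square to it (3 mm across), within 4 mm of the groove middle along the shaft, tab up and square to the shaft within 0.15 rad (all of step 2 and value of joint collar above 0.0235 m and y of clip in the frame of shaft between -0.003 and 0.003 m and angle between the x axis of clip and the x axis of shaft, either way round below 0.2 rad and angle between clip's own z axis and vertical below 0.9 rad and linear speed of clip below 0.02 m/s); the robot touches nothing.
It fails at once if a bystander is moved more than 30 mm (distance of any of planet_carrier, bearing, marker, tape_blue, glue_bottle from where it was at the start of the episode above 0.03 m).
It also fails if it takes over 45 s, if anything falls off the work surface, if the arm or the gripper's body presses on something with over 40 N, if the wrist force passes 120 N, or if a joint passes its speed limit or range.

### The arm

A 6-joint arm with a two-finger parallel gripper is mounted at the origin on a cart in front of the work surface, level with it; the furniture and walls round the work are solid. World frame = base frame: x ahead of the robot, y to its left, z up, the work surface at z = 0. Lengths are in m, angles in rad, forces in N, time in s.
With the tool pointing down it reaches from about 0.325 to 0.85 m from the base axis. Payload 15.5 kg.
Tool frame: the origin (TCP) lies on the centre line of the jaws, within the pads' length; the fingertips stand 11 mm ahead of it and the grasp point (between the pads) lies 8 mm behind it; z points along the fingers, y is the line along which they close (so a half turn about z gives the same grasp; the last joint's range is limited). The gripper opens to 91 mm and grips with 3 to 60 N. Pads are 32 mm wide; open, the fingers measure 118 mm over their backs; the gripper's body (76 mm by 178 mm) begins 60 mm behind the grasp point.
Start: joints at [-1.228, 0.494, 1.345, -0, 1.302, -0.096], TCP at [0.266, -0.566, 0.225] pointing down, gripper open.
Joint ranges: [-2.91, 2.91], [-0.82, 2.16], [0.22, 2.67], [-1.22, 4.37], [0.12, 2.79], [-3.08, 3.08]. Speed limits (rad/s): [1.89, 1.89, 2.57, 3.01, 3.01, 3.01].

### API

Orientations are given as a rotation vector (axis times angle).
In Python, from bench import env gives the robot as it stands.
- The arm moves only by the shell command python3 -m creep 'ROWS' [FORCE]. ROWS is a JSON object of lists of equal length, an entry for each row: "claw": the opening, from 0 (shut) to 1 (fully open); "dp": the shift along the tool's x, y, z in cm, a list of three; "spin": the turn about the tool's z in degrees. In form: {"claw": [claw, ...], "dp": [[tx, ty, tz], ...], "spin": [spin, ...]}. A call has 1 to 20 rows; each row shifts and turns the commanded pose from where the row before left it, along the tool's axes as they then stand; what a row does not reach is not made up. A row lasts 1/12 s, in which the tool goes at most 41.7 mm and 7.16 degrees, less where a joint would pass 70% of its speed; a pose out of reach is approached as far as the arm can. A call is refused whole if a number of a shift passes 4.17 or a number of a turn 7.16, either way. A call with a gripper value outside its range is refused whole. The fingers move at their own pace and stop on an object; FORCE is the grip in N (left out, the last holds). Time passes only in rows, so rows that do not move let the fingers close. It gives the time, the measured TCP pose, the force, the opening and the grip force at its end, in the units of the state.
- env.read_state(): the state, without advancing time (a new reading comes with each control period).
- env.snapshot(name): name is "side" or "top"; returns a dict with "color" (400x640x3 uint8, blue, green, red), "intrinsics" (3x3 intrinsics, pixels), "k1" (the pictures are not rectified: a ray, as slopes to the right and down, at radius r is drawn at 1 + k1 r^2 times it, then the intrinsics apply), "cam_to_world" (4x4, takes a point from camera to world coordinates). Camera axes: x right, y up, looking along -z (the intrinsics and any distortion apply to the point x, -y, -z); pixel columns grow to the right and rows downward; lengths in m; the calibration is good to about 2 mm. A picture is of the moment at which its call begins. There is no depth.
- env.finish_job(): hands the job in; it is judged then, once.
The state is a dict: "clock": time; "q": joint angles; "joint_velocities": joint speeds; "joint_efforts": joint torques, N m; "eef_pos": TCP position; "orientation": TCP orientation; "wrist_force": force on the tool from outside, world axes, zero at the start; "wrist_torque": the same for the moment, N m; "finger_gap": finger opening in m; "gripper_force": force on a finger pad.
Only numpy, scipy, OpenCV 4.12 (cv2) and the standard library are available. Lean on these libraries where they do the work, as an engineer would, in place of code of your own. Each camera call takes 0.05 s, during which the arm holds its last target. There are 200 camera calls.

## Working session

There is one attempt and no reset: what is moved stays moved. The work goes in short steps, Python scripts to look and compute and a shell command to move; the robot and the scene stay as the last step left them, time stands still between calls to the robot, and variables do not carry over. Pictures are saved under pics/ and viewed, at most 10 in all, crops included, and the job is handed in when it is done.

```bash
mkdir -p pics; ls; cat > h.py <<'E'
import numpy as np,cv2
from scipy.spatial.transform import Rotation as R
from bench import env
def snap(n,f):
    s=env.snapshot(n); cv2.imwrite(f,s["color"]); np.savez(f[:-4]+'.npz',K=s["intrinsics"],k1=s["k1"],T=s["cam_to_world"]); return s
def ray(f,uv):
    d=np.load(f); K=d['K']; p=cv2.undistortPoints(np.array([[uv]],float),K,np.array([float(d['k1']),0,0,0,0]))[0,0]
    T=d['T']; v=T[:3,:3]@np.array([p[0],-p[1],-1]); return T[:3,3],v
def atz(f,uv,z):
    o,v=ray(f,uv); return o+v*(z-o[2])/v[2]
def tri(f1,a,f2,b):
    o1,v1=ray(f1,a);o2,v2=ray(f2,b); v1=v1/np.linalg.norm(v1);v2=v2/np.linalg.norm(v2)
    s=np.linalg.lstsq(np.c_[v1,-v2],o2-o1,rcond=None)[0]; p,q=o1+s[0]*v1,o2+s[1]*v2
    return (p+q)/2,np.linalg.norm(p-q)
def proj(f,P):
    d=np.load(f);K=d['K'];T=d['T'];c=T[:3,:3].T@(np.array(P,float)-T[:3,3]); a,b=c[0]/-c[2],-c[1]/-c[2]; m=1+float(d['k1'])*(a*a+b*b)
    return np.array([K[0,0]*a*m+K[0,2],K[1,1]*b*m+K[1,2]])
E
python3 - <<'E'
from h import *
for n in("side","top"):
    s=snap(n,f"pics/{n}0.png"); print(s["intrinsics"],s["k1"],s["cam_to_world"].round(3))
E
```

```text
pics
[[420.69082941   0.         316.37795791]
 [  0.         420.69082941 197.37057466]
 [  0.           0.           1.        ]] -0.045868009798858064 [[ 0.934  0.232 -0.273  0.4  ]
 [-0.358  0.64  -0.68  -0.709]
 [ 0.017  0.733  0.68   0.697]
 [ 0.     0.     0.     1.   ]]
[[438.23272683   0.         321.21814465]
 [  0.         438.23272683 196.56550113]
 [  0.           0.           1.        ]] -0.06434234189319224 [[-0.026  0.983 -0.184  0.459]
 [-0.999 -0.029 -0.015 -0.097]
 [-0.021  0.183  0.983  1.038]
 [ 0.     0.     0.     1.   ]]
```

View pics/side0.png

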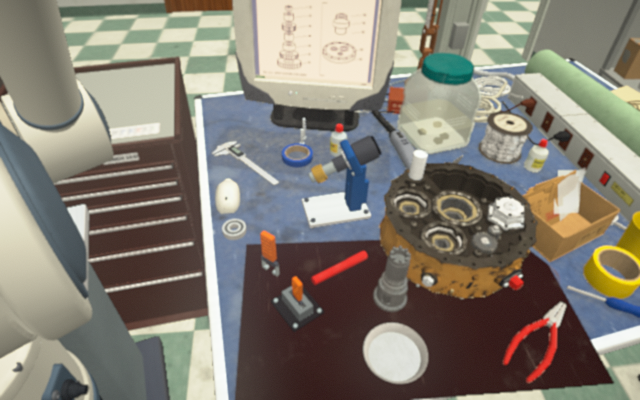

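View pics/top0.png

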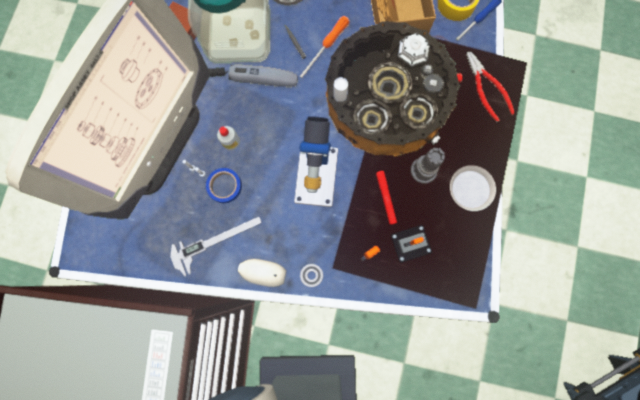

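The side view shows the stand at (335,190), the rack with an orange tab at (297,300), and a second orange tab at (268,250). In the top view these are at (314,175), (411,243) and (372,252). I'll enlarge both.

```bash
python3 - <<'E'
import cv2,numpy as np
a=cv2.imread('pics/side0.png');b=cv2.imread('pics/top0.png')
r=lambda i,x,y,w,h,s:cv2.resize(i[y:y+h,x:x+w],None,fx=s,fy=s,interpolation=cv2.INTER_CUBIC)
cv2.imwrite('pics/c1.png',np.hstack([r(a,250,220,80,120,5),r(a,300,125,80,120,5)]))
cv2.imwrite('pics/c2.png',np.hstack([r(b,355,215,80,60,5)[:300],r(b,280,150,80,60,5)]))
E
```

```text
(no output)
```

View pics/c1.png

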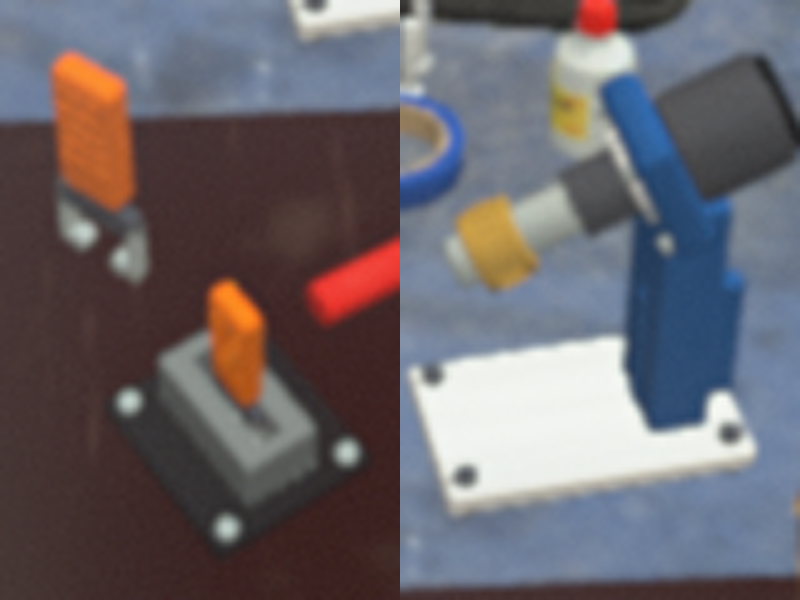

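View pics/c2.png

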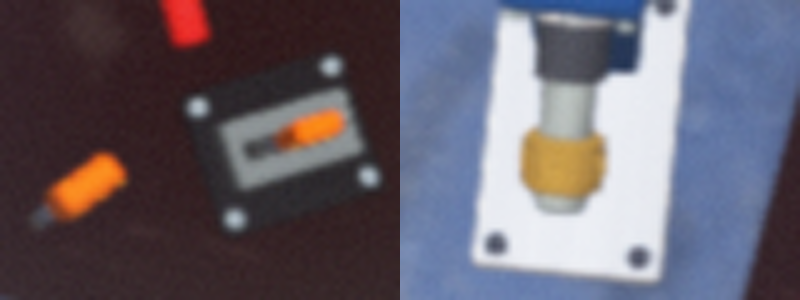

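The first crop shows the rack with its slot and the tab (crop top at (238,288)), and the larger loose clip to its left, which is the decoy. It also shows the brass collar at crop (495,245), the shoulder edge at (562–590,180–232) and the plate corners at (412,370), (455,505) and (752,448). The second crop shows the rack screws at (198,107), (332,66), (369,177) and (235,219). The plate corners are at (473,262) and (662,280), and the shaft end is at (562,212).

```bash
cat > fit.py <<'E'
from h import *
from scipy.optimize import least_squares,minimize
S,T='pics/side0.npz','pics/top0.npz'
im={S:cv2.imread('pics/side0.png'),T:cv2.imread('pics/top0.png')}
def mask(f,lo,hi,box):
    h=cv2.cvtColor(im[f],cv2.COLOR_BGR2HSV);m=cv2.inRange(h,lo,hi);o=np.zeros_like(m);x,y,X,Y=box;o[y:Y,x:X]=m[y:Y,x:X];return o>0
def hull(f,P):
    q=np.array([proj(f,p) for p in P],np.float32);h=cv2.convexHull(q);m=np.zeros((1600,2560),np.uint8)
    cv2.fillConvexPoly(m,np.round((h+.5)*4-.5).astype(int),255);return cv2.resize(m,(640,400),interpolation=cv2.INTER_AREA)/255.
def cost(P,ms): return sum(np.abs(hull(f,P)-m).sum() for f,m in ms.items())
# tab
ms={S:mask(S,(3,120,90),(20,255,255),(280,270,315,310)),T:mask(T,(3,120,90),(20,255,255),(405,230,430,252))}
print('tabpix',[m.sum() for m in ms.values()])
def tab(p):
    c,s=np.cos(p[2]),np.sin(p[2]);return [np.array([p[0]+c*x-s*y,p[1]+s*x+c*y,z]) for x in(-.005,.005) for y in(-.011,.011) for z in(.0402,.0902)]
cu=lambda a,b:(355+(a+.5)/5-.5,215+(b+.5)/5-.5)
scr=[atz(T,cu(*q),.009) for q in[(198,107),(332,66),(369,177),(235,219)]]
print('screws',np.round(scr,4).tolist(),'centre',np.mean(scr,0))
e1=scr[1]-scr[0];e2=scr[2]-scr[1];print('lens',np.linalg.norm(e1),np.linalg.norm(e2),'dir',np.degrees(np.arctan2(e1[1],e1[0])),np.degrees(np.arctan2(e2[1],e2[0])))
sd=[(129,402),(347,453),(227,528)]
for q,k in zip(sd,(0,2,3)): print('tri',tri(T,cu(*[(198,107),(332,66),(369,177),(235,219)][k]),S,(250+(q[0]+.5)/5-.5,220+(q[1]+.5)/5-.5)))
c=np.mean(scr,0);yaw=np.arctan2(e1[1],e1[0])+np.pi/2
best=None
for dy in(-.006,0,.006):
  for a in(-.1,.1):
    r=minimize(lambda p:cost(tab(p*[.001,.001,.03]),ms),np.array([c[0]+dy*-np.sin(yaw),c[1]+dy*np.cos(yaw),yaw+a])/[.001,.001,.03],method='Nelder-Mead',options=dict(initial_simplex=None,xatol=.05,fatol=.2))
    if best is None or r.fun<best.fun: best=r
p=best.x*[.001,.001,.03];print('tab',p,np.degrees(p[2]),'rackyaw',np.degrees(yaw),best.fun)
# stand
cs=lambda a,b:(300+(a-400+.5)/5-.5,125+(b+.5)/5-.5); ct=lambda a,b:(280+(a-400+.5)/5-.5,150+(b+.5)/5-.5)
PS=[atz(S,cs(*q),.015) for q in[(412,370),(455,505),(752,448)]];PT=[atz(T,ct(*q),.015) for q in[(473,262),(662,280)]]
print('plate side',np.round(PS,4).tolist(),'top',np.round(PT,4).tolist())
v=PS[2]-PS[1];w=PS[0]-PS[1];u=PT[0]-PT[1]
print('lens',np.linalg.norm(v),np.linalg.norm(w),np.linalg.norm(u),'yaws',[np.degrees(np.arctan2(a[1],a[0])) for a in(v,w,u)])
mb={S:mask(S,(12,90,60),(30,255,255),(305,160,330,190)),T:mask(T,(12,90,60),(30,255,255),(300,170,325,195))}
print('brass',[m.sum() for m in mb.values()])
def fr(p):
    cy,sy=np.cos(p[2]),np.sin(p[2]);s,c=np.sin(np.radians(25)),np.cos(np.radians(25))
    return np.array([p[0],p[1],.123]),np.array([[cy*c,-sy,-cy*s],[sy*c,cy,-sy*s],[s,0,c]])
A=np.linspace(0,2*np.pi,36,endpoint=False)
def circ(p,x,r): o,M=fr(p);return [o+M@[x,r*np.cos(a),r*np.sin(a)] for a in A]
def cost2(p):
    k=cost(circ(p,p[3]-.0185,.018)+circ(p,p[3]+.0055,.018),mb)
    E=np.array([proj(S,q) for q in circ(p,-.0265,.012)]);F=np.array([proj(T,q) for q in circ(p,-.0265,.012)]);H=np.array([proj(T,q) for q in circ(p,.0315,.016)])
    o,M=fr(p)
    r=[E[:,0].min()-cs(446,0)[0],F[:,1].max()-ct(0,212)[1],H[:,0].min()-ct(538,0)[0],H[:,0].max()-ct(608,0)[0]]
    pl=fr(p)[1][:,1]
    return k+15*np.sum(np.square(r))+((p[2]-yw)/.01)**2*5, r
yw=np.mean([np.arctan2(v[1],v[0]),np.arctan2(u[1],u[0])-np.pi/2])
x0=np.r_[tri(S,(317,174),T,(313,182))[0][:2],yw,.005];print(x0,tri(S,(317,174),T,(313,182)))
sc=np.array([.002,.002,.02,.002])
r=minimize(lambda z:cost2(z*sc)[0],x0/sc,method='Nelder-Mead',options=dict(xatol=.02,fatol=.1,maxiter=800));p=r.x*sc
print('shaft',p,np.degrees(p[2]),r.fun,cost2(p)[1])
E
python3 fit.py; python3 -c "
from h import *
s=env.read_state();print(s['orientation'],R.from_rotvec(s['orientation']).as_matrix().round(3),s['finger_gap'])"
```

```text
tabpix [np.int64(240), np.int64(70)]
screws [[0.5523, -0.2493, 0.009], [0.5697, -0.3135, 0.009], [0.5171, -0.3274, 0.009], [0.4996, -0.2637, 0.009]] centre [ 0.53466548 -0.28847556  0.009     ]
lens 0.06649546376430411 0.054335245492830135 dir -74.83628461884116 -165.14357615977627
tri (array([ 0.52829786, -0.25008502, -0.01055995]), np.float64(0.05137477779636192))
tri (array([ 0.53831244, -0.32636479,  0.04031327]), np.float64(0.047130216614005085))
tri (array([ 0.5168173 , -0.27947401, -0.07148419]), np.float64(0.02854504933572104))
tab [ 0.535024   -0.28831142  0.16508382] 9.45860593980063 rackyaw 15.163715381158838 41.71372549019608
plate side [[0.6398, -0.0194, 0.015], [0.6283, -0.1087, 0.015], [0.7687, -0.122, 0.015]] top [[0.6391, -0.0163, 0.015], [0.6278, -0.1056, 0.015]]
lens 0.1409902066602986 0.09006444917128721 0.09004117394475161 yaws [np.float64(-5.373284520665184), np.float64(82.70756161616879), np.float64(82.80093595986679)]
brass [np.int64(179), np.int64(171)]
[ 0.66052762 -0.06518198 -0.10971444  0.005     ] (array([ 0.66052762, -0.06518198,  0.12136379]), np.float64(0.0042958488890264095))
shaft [ 0.66814966 -0.065779   -0.11129216  0.00502167] -6.3765710597288345 202.8161662995707 [np.float64(-0.9460124325794368), np.float64(0.7359809833666873), np.float64(-0.7545899884121354), np.float64(0.2553393722892565)]
[-3.06519253e+00 -6.83426248e-01  2.34802148e-04] [[ 0.905  0.425 -0.   ]
 [ 0.425 -0.905  0.001]
 [ 0.    -0.001 -1.   ]] 0.09119532910490677
```

```bash
cat > ov.py <<'E'
from fit import *
def draw(f,png,p,box,k):
    x,y,w,h=box;i=cv2.resize(cv2.imread(png)[y:y+h,x:x+w],None,fx=k,fy=k,interpolation=cv2.INTER_CUBIC)
    def L(P,c):cv2.polylines(i,[np.round((np.array([proj(f,q) for q in P])-[x,y]+.5)*k-.5).astype(int)],True,c,1)
    for X,rr,c in((-.0265,.012,(0,255,0)),(p[3]-.0185,.018,(0,0,255)),(p[3]+.0055,.018,(0,0,255)),(.0315,.016,(255,255,0)),(.0615,.016,(255,0,255))):L(circ(p,X,rr),c)
    return i
E
python3 - <<'E' | tail -2
from ov import *
p[2]=np.radians(-7)
cv2.imwrite('pics/o1.png',np.hstack([draw(S,'pics/side0.png',p,(300,140,50,60),8),draw(T,'pics/top0.png',p,(290,145,50,60),8)]))
for f in(S,T):
    y,x=np.nonzero(mb[f]);print(x.min(),x.max(),y.min(),y.max())
E
```

```text
311 326 164 181
304 320 176 188
```

View pics/o1.png

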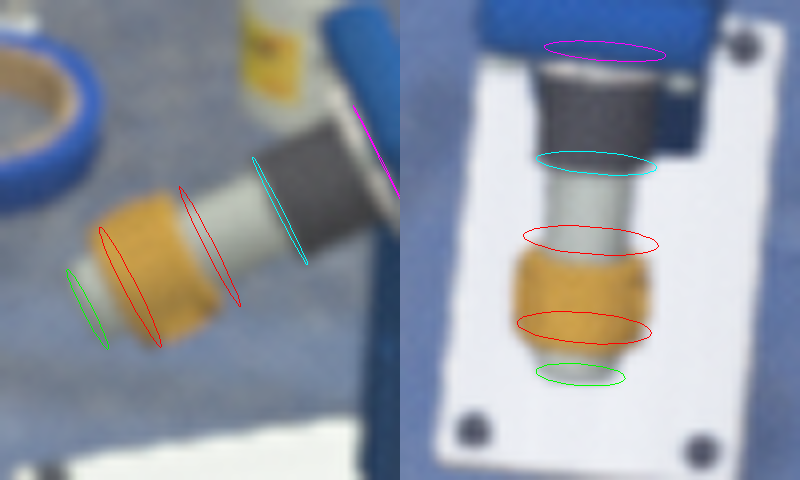

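The overlay fits the shaft end, shoulder and head. The collar sits about 5 mm lower on the shaft than the fit says, because the optimiser stuck. I'll refit with a better start.

```bash
python3 - <<'E' | tail -12
from fit import *
yw=np.radians(-7)
b=None
for f in ([S],[T],[S,T]):
  mm={k:mb[k] for k in f}
  def c3(p):
    k=cost(circ(p,p[3]-.0185,.018)+circ(p,p[3]+.0055,.018),mm);r=[]
    if S in f:
        E=np.array([proj(S,q) for q in circ(p,-.0265,.012)]);H=np.array([proj(S,q) for q in circ(p,.0315,.016)])
        r+=[E[:,0].min()-307.9, H[:,0].min()-330.4,H[:,0].max()-337.8,H[:,1].min()-159.6,H[:,1].max()-171.6]
    if T in f:
        F=np.array([proj(T,q) for q in circ(p,-.0265,.012)]);H=np.array([proj(T,q) for q in circ(p,.0315,.016)])
        r+=[F[:,1].max()-192.4,H[:,0].min()-307.1,H[:,0].max()-321.5,H[:,1].max()-166.2]
    return k+15*np.sum(np.square(r))+((p[2]-yw)/.01)**2*10,r
  best=None
  for q0 in(-.001,.003):
   for dx in(-.003,.003):
    x0=np.array([.668+dx,-.0655,yw,q0])
    sx=np.array([x0/sc]+[x0/sc+d for d in np.eye(4)*1.5])
    r=minimize(lambda z:c3(z*sc)[0],x0/sc,method='Nelder-Mead',options=dict(xatol=.02,fatol=.1,maxiter=800,initial_simplex=sx))
    if best is None or r.fun<best.fun:best=r
  p=best.x*sc;print(len(f),p.round(4),round(best.fun,1),np.round(c3(p)[1],2))
for f in([S],[T],[S,T]):
  mm={k:ms[k] for k in f};best=None
  for a in np.radians([5,10,15,20]):
   for dx in(-.003,.003):
    x0=np.array([.535+dx,-.288,a])/[.001,.001,.03];sx=np.array([x0]+[x0+d for d in np.diag([4,4,2])])
    pen=lambda P:((P[2]-np.radians(15))/.05)**2
    r=minimize(lambda z:cost(tab(z*[.001,.001,.03]),mm)+pen(z*[.001,.001,.03]),x0,method='Nelder-Mead',options=dict(xatol=.02,fatol=.1,initial_simplex=sx))
    if best is None or r.fun<best.fun:best=r
  p=best.x*[.001,.001,.03];print('tab',p.round(4),np.degrees(p[2]),best.fun)
E
```

```text
tab [ 0.535024   -0.28831142  0.16508382] 9.45860593980063 rackyaw 15.163715381158838 41.71372549019608
plate side [[0.6398, -0.0194, 0.015], [0.6283, -0.1087, 0.015], [0.7687, -0.122, 0.015]] top [[0.6391, -0.0163, 0.015], [0.6278, -0.1056, 0.015]]
lens 0.1409902066602986 0.09006444917128721 0.09004117394475161 yaws [np.float64(-5.373284520665184), np.float64(82.70756161616879), np.float64(82.80093595986679)]
brass [np.int64(179), np.int64(171)]
[ 0.66052762 -0.06518198 -0.10971444  0.005     ] (array([ 0.66052762, -0.06518198,  0.12136379]), np.float64(0.0042958488890264095))
shaft [ 0.66814966 -0.065779   -0.11129216  0.00502167] -6.3765710597288345 202.8161662995707 [np.float64(-0.9460124325794368), np.float64(0.7359809833666873), np.float64(-0.7545899884121354), np.float64(0.2553393722892565)]
1 [ 0.668  -0.0644 -0.1205  0.0012] 53.9 [-0.32  0.39 -0.19 -0.8   0.54]
1 [ 0.6686 -0.0658 -0.1215  0.0007] 72.4 [ 0.14 -0.5   0.1  -0.02]
2 [ 0.6682 -0.0652 -0.1219  0.0013] 136.9 [-0.12  0.62  0.03 -0.59  0.77  0.34 -0.76 -0.16  0.18]
tab [ 0.5347 -0.2876  0.2617] 14.993417755425256 22.031377828154476
tab [ 0.5352 -0.2897  0.2722] 15.595770072724726 12.302072133406107
tab [ 0.5347 -0.2882  0.2254] 12.91721825378616 38.67758929363603
```

Both cameras agree. The shaft origin is about (0.668, -0.065) with yaw -7°, the collar is at about 1 mm, and the tab is at about (0.535, -0.2885) with yaw about 14°. The tool can't tilt, so I'll have to pivot the clip 25° in the pads. The collar comes first: turn, then go above it.

```bash
cat >> h.py <<'E'
def go(tgt,yaw_deg=None):
    s=env.read_state();M=R.from_rotvec(s['orientation']).as_matrix();y=np.degrees(np.arctan2(M[1,0],M[0,0]))
    print('t',round(s['clock'],2),'pos',np.round(s['eef_pos'],4),'xyaw',round(y,2),'gap',round(s['finger_gap'],4),'F',np.round(s['wrist_force'],1),'| cm',np.round(M.T@(np.array(tgt)-s['eef_pos'])*100,2),'spin',None if yaw_deg is None else round(y-yaw_deg,2))
E
python3 -m creep '{"claw":[1,1,1,1,1],"dp":[[0,0,-0.5],[0,0,-0.5],[0,0,-0.5],[0,0,-0.5],[0,0,0]],"spin":[6.5,6.5,6.5,6.5,6.2]}' 20
python3 -c "
from h import *
go((.6633,-.0646,.245),-7)
print(atz('pics/top0.npz',(372,253),.05),atz('pics/top0.npz',(428,165),.1))"
```

```text
clock: 0.52
eef_pos: [0.2656, -0.566, 0.2455]
orientation: [3.134, -0.202, 0.0]
wrist_force: [-0.1, -0.0, 0.1]
finger_gap: 0.091
gripper_force: 0.0
t 0.52 pos [ 0.2656 -0.566   0.2455] xyaw -7.39 gap 0.091 F [-0.1 -0.   0.1] | cm [ 3.299e+01 -5.484e+01  3.000e-02] spin -0.39
[ 0.51195963 -0.19151281  0.05      ] [ 0.69815075 -0.31917967  0.1       ]
```

```bash
python3 -m creep '{"claw":[0.65,0.65,0.65,0.65,0.65,0.65,0.65,0.65,0.65,0.65,0.65,0.65,0.65,0.65,0.65,0.65,0.65,0.65,0.65,0.65],"dp":[[1,-1.5,0],[1.8,-3,0],[1.8,-3,0],[1.8,-3,0],[1.8,-3,0],[1.8,-3,0],[1.8,-3,0],[1.8,-3,0],[1.8,-3,0],[1.8,-3,0],[1.8,-3,0],[1.8,-3,0],[1.8,-3,0],[1.8,-3,0],[1.8,-3,0],[1.8,-3,0],[1.8,-3,0],[1.8,-3,0],[1.4,-2.3,0],[0,0,0]],"spin":[-0.4,0,0,0,0,0,0,0,0,0,0,0,0,0,0,0,0,0,0,0]}'
python3 -c "
from h import *
go((.6633,-.0646,.128),-7)"
```

```text
clock: 2.18
eef_pos: [0.6592, -0.0556, 0.2442]
orientation: [-3.135, 0.177, -0.0]
wrist_force: [-1.2, 0.0, 0.0]
finger_gap: 0.0593
gripper_force: 0.0
t 2.18 pos [ 0.6592 -0.0556  0.2442] xyaw -6.46 gap 0.0593 F [-1.2  0.   0. ] | cm [ 0.51  0.86 11.62] spin 0.54
```

```bash
python3 -m creep '{"claw":[0.65,0.65,0.65,0.65,0.65,0.65,0.65],"dp":[[0.3,0.4,0],[0.2,0.45,2],[0,0,3],[0,0,3],[0,0,2],[0,0,1],[0,0,0]],"spin":[0.5,0,0,0,0,0,0]}'
python3 - <<'E'
from h import *
go((.6633,-.0646,.128),-7)
snap("side","pics/side1.png");snap("top","pics/top1.png")
a=cv2.imread('pics/side1.png')[110:210,280:380];b=cv2.imread('pics/top1.png')[130:230,260:360]
cv2.imwrite('pics/c3.png',np.hstack([cv2.resize(i,None,fx=4,fy=4,interpolation=cv2.INTER_CUBIC) for i in(a,b)]))
E
```

```text
clock: 2.77
eef_pos: [0.6593, -0.0697, 0.1327]
orientation: [-3.135, 0.198, 0.006]
wrist_force: [-0.6, 0.4, -0.5]
finger_gap: 0.0587
gripper_force: 0.0
t 2.77 pos [ 0.6593 -0.0697  0.1327] xyaw -7.23 gap 0.0587 F [-0.6  0.4 -0.5] | cm [ 0.33 -0.55  0.47] spin -0.23
```

View pics/c3.png

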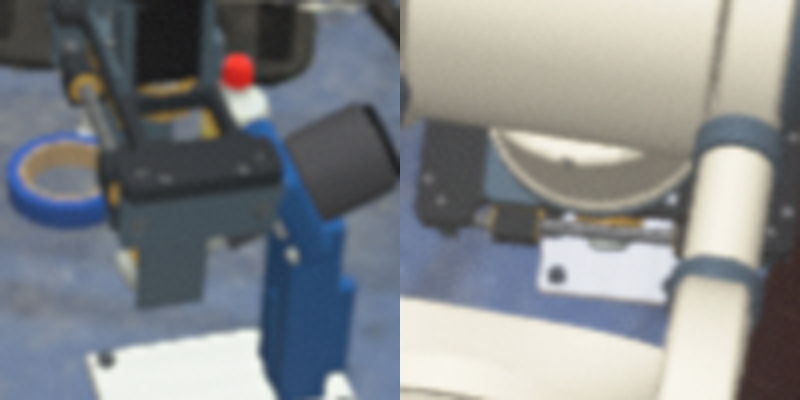

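The fingers straddle the shaft. The collar is hidden behind the near finger, whose tip is at crop (170,300), and the arm was still settling. I'll correct the last few millimetres and pinch.

```bash
python3 -m creep '{"claw":[0.65,0.65,0.65,0.65],"dp":[[0.3,-0.5,0.4],[0,0,0],[0,0,0],[0,0,0]],"spin":[-0.2,0,0,0]}'
python3 -c "
from h import *
go((.6633,-.0646,.128),-7)"
```

```text
clock: 3.2
eef_pos: [0.6648, -0.0642, 0.1316]
orientation: [3.136, -0.19, 0.002]
wrist_force: [0.4, 0.3, 0.7]
finger_gap: 0.0591
gripper_force: 0.0
t 3.2 pos [ 0.6648 -0.0642  0.1316] xyaw -6.94 gap 0.0591 F [0.4 0.3 0.7] | cm [-0.15  0.06  0.36] spin 0.06
```

```bash
python3 -m creep '{"claw":[0.65,0.4,0.3,0.3,0.3,0.3,0.3,0.3],"dp":[[-0.15,0,0.3],[0,0,0],[0,0,0],[0,0,0],[0,0,0],[0,0,0],[0,0,0],[0,0,0]],"spin":[0,0,0,0,0,0,0,0]}' 20
python3 -c "
from h import *
go((.6633,-.0646,.128),-7)"
```

```text
clock: 3.87
eef_pos: [0.663, -0.0641, 0.128]
orientation: [3.136, -0.191, 0.0]
wrist_force: [0.6, -0.6, 0.8]
finger_gap: 0.0355
gripper_force: 20.0
t 3.87 pos [ 0.663  -0.0641  0.128 ] xyaw -6.96 gap 0.0355 F [ 0.6 -0.6  0.8] | cm [ 0.03  0.04 -0.  ] spin 0.04
```

```bash
python3 -m creep '{"claw":[0.3,0.3,0.3,0.3,0.3,0.3,0.3,0.3,0.3,0.3,0.3],"dp":[[0.27,0,-0.127],[0.27,0,-0.127],[0.27,0,-0.127],[0.27,0,-0.127],[0.27,0,-0.127],[0.27,0,-0.127],[0.27,0,-0.127],[0.27,0,-0.127],[0.18,0,-0.085],[0,0,0],[0,0,0]],"spin":[0,0,0,0,0,0,0,0,0,0,0]}'
python3 -c "
from h import *
go((.6633,-.0646,.128),-7)"
```

```text
clock: 4.78
eef_pos: [0.6848, -0.067, 0.1382]
orientation: [3.136, -0.191, -0.006]
wrist_force: [-10.0, -3.1, -3.1]
finger_gap: 0.0355
gripper_force: 20.0
t 4.78 pos [ 0.6848 -0.067   0.1382] xyaw -6.96 gap 0.0355 F [-10.   -3.1  -3.1] | cm [-2.16  0.03  1.03] spin 0.04
```

```bash
python3 -m creep '{"claw":[0.3,0.3,0.3,0.3],"dp":[[0.18,0,-0.085],[0.18,0,-0.085],[0,0,0],[0,0,0]],"spin":[0,0,0,0]}'
python3 -c "
from h import *
go((.6633,-.0646,.128),-7)"
```

```text
clock: 5.12
eef_pos: [0.6853, -0.067, 0.1383]
orientation: [-3.135, 0.191, 0.017]
wrist_force: [-22.6, -2.8, -6.3]
finger_gap: 0.0351
gripper_force: 20.0
t 5.12 pos [ 0.6853 -0.067   0.1383] xyaw -6.96 gap 0.0351 F [-22.6  -2.8  -6.3] | cm [-2.2   0.03  1.05] spin 0.04
```

```bash
python3 -m creep '{"claw":[0.3,0.65,0.65,0.65,0.65,0.65,0.65,0.65,0.65,0.65],"dp":[[-0.36,0,0.17],[0,0,0],[0,0,0],[0,0,0],[0,0,0],[0,0,-1.5],[0,0,-3],[0,0,-3],[0,0,-3],[0,0,0]],"spin":[0,0,0,0,0,0,0,0,0,0]}'
python3 -c "
from h import *
go((.533,-.2885,.25),14)"
```

```text
clock: 5.95
eef_pos: [0.6891, -0.0673, 0.2508]
orientation: [3.135, -0.19, 0.015]
wrist_force: [0.8, -0.7, 0.7]
finger_gap: 0.0595
gripper_force: 0.0
t 5.95 pos [ 0.6891 -0.0673  0.2508] xyaw -6.95 gap 0.0595 F [ 0.8 -0.7  0.7] | cm [-12.82  23.85  -0.04] spin -20.95
```

```bash
python3 -m creep '{"claw":[0.55,0.55,0.55,0.55,0.55,0.55,0.55,0.55,0.55,0.55,0.55,0.55,0.55,0.55],"dp":[[-1.4,2.6,0],[-1.6,3,0],[-1.6,3,0],[-1.6,3,0],[-1.6,3,0],[-1.6,3,0],[-1.6,3,0],[-1.6,2.5,0],[-0.2,0.7,0],[0,0,0],[0,0,0],[0,0,0],[0,0,0],[0,0,0]],"spin":[0,0,0,0,0,0,0,0,0,-7,-7,-7,0,0]}'
python3 - <<'E' | tail -4
from h import *
go((.535,-.2885,.25),14)
snap("side","pics/side2.png");snap("top","pics/top2.png")
from ov import *
p=np.array([.6683,-.0652,np.radians(-7),.026])
cv2.imwrite('pics/o2.png',np.hstack([draw('pics/side2.npz','pics/side2.png',p,(300,140,50,60),8),draw('pics/top2.npz','pics/top2.png',p,(290,145,50,60),8)]))
go((.535,-.2885,.25),14)
E
```

```text
clock: 7.12
eef_pos: [0.5308, -0.2875, 0.244]
orientation: [3.119, 0.378, 0.001]
wrist_force: [0.3, -0.4, 0.1]
finger_gap: 0.05
gripper_force: 0.0
brass [np.int64(179), np.int64(171)]
[ 0.66052762 -0.06518198 -0.10971444  0.005     ] (array([ 0.66052762, -0.06518198,  0.12136379]), np.float64(0.0042958488890264095))
shaft [ 0.66814966 -0.065779   -0.11129216  0.00502167] -6.3765710597288345 202.8161662995707 [np.float64(-0.9460124325794368), np.float64(0.7359809833666873), np.float64(-0.7545899884121354), np.float64(0.2553393722892565)]
t 7.22 pos [ 0.5306 -0.2875  0.2439] xyaw 13.81 gap 0.0503 F [-0.7  0.   0.5] | cm [ 0.4   0.2  -0.61] spin -0.19
```

View pics/o2.png

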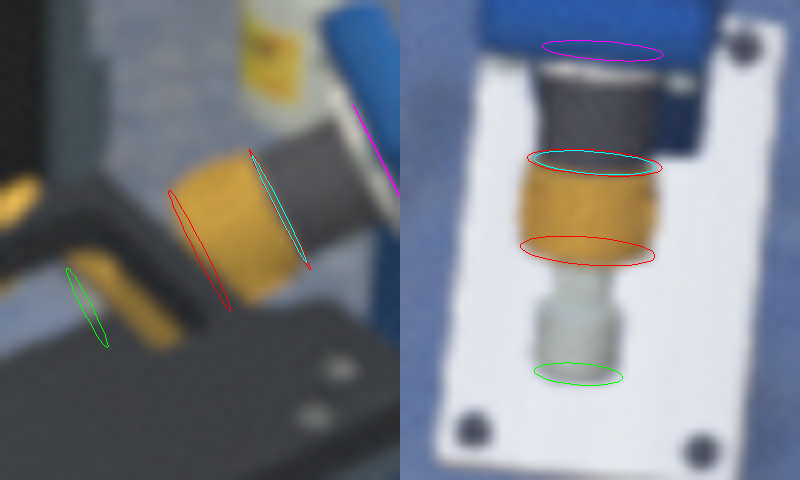

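The collar is home against the shoulder and the groove is bare (top crop at (580,275)). The red model outline matches in both views. Next I'll go down on the tab.

```bash
python3 -m creep '{"claw":[0.5,0.5,0.5,0.5,0.5,0.5,0.5,0.5,0.5,0.5],"dp":[[0.4,0.2,2],[0,0,3.5],[0,0,3.5],[0,0,3],[0,0,2.5],[0,0,1.5],[0,0,1],[0,0,0.5],[0,0,0],[0,0,0]],"spin":[0,0,0,0,0,0,0,0,0,0]}'
python3 - <<'E'
from h import *
go((.535,-.2885,.064),14)
snap("side","pics/side3.png")
a=cv2.imread('pics/side3.png')[220:340,240:360]
cv2.imwrite('pics/c4.png',cv2.resize(a,None,fx=4,fy=4,interpolation=cv2.INTER_CUBIC))
E
```

```text
clock: 8.05
eef_pos: [0.5352, -0.2889, 0.0697]
orientation: [3.118, 0.383, 0.001]
wrist_force: [-0.6, -0.9, 0.5]
finger_gap: 0.0456
gripper_force: 0.0
t 8.05 pos [ 0.5352 -0.2889  0.0697] xyaw 14.0 gap 0.0456 F [-0.6 -0.9  0.5] | cm [-0.01 -0.04  0.57] spin -0.0
```

View pics/c4.png

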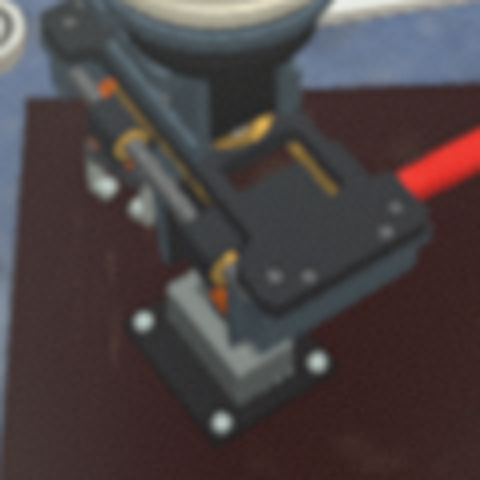

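The tab (crop (218,290)) is between the fingers and the decoy clip is untouched. I'll close lightly and lift to near the slot mouth.

```bash
python3 -m creep '{"claw":[0.4,0.3,0.2,0.15,0.15,0.15,0.15,0.15],"dp":[[0,0,0.2],[0,0,0],[0,0,0],[0,0,0],[0,0,0],[0,0,0],[0,0,0],[0,0,0]],"spin":[0,0,0,0,0,0,0,0]}' 10
python3 -m creep '{"claw":[0.15,0.15,0.15,0.15,0.15,0.15,0.15],"dp":[[0,0,-0.4],[0,0,-0.4],[0,0,-0.4],[0,0,-0.4],[0,0,-0.4],[0,0,0],[0,0,0]],"spin":[0,0,0,0,0,0,0]}' 10
```

```text
clock: 8.77
eef_pos: [0.5348, -0.2887, 0.0671]
orientation: [3.118, 0.384, 0.0]
wrist_force: [0.8, 0.1, 4.3]
finger_gap: 0.0222
gripper_force: 10.0
clock: 9.35
eef_pos: [0.5348, -0.2887, 0.0872]
orientation: [3.118, 0.384, 0.001]
wrist_force: [0.1, -0.6, -0.6]
finger_gap: 0.0217
gripper_force: 10.0
```

```bash
python3 -m creep '{"claw":[0.15,0.15,0.15,0.15,0.15,0.15,0.15,0.15,0.15,0.15,0.15],"dp":[[0,0,-0.6],[0,0,-0.6],[0,0,-0.5],[0.6,0,0],[0.8,0,0],[0.8,0,0],[0.4,0,0],[0,0,0.7],[0,0,0.7],[0,0,0.5],[0,0,0]],"spin":[0,0,0,0,0,0,0,0,0,0,0]}' 10
python3 -m creep '{"claw":[0.15,0.15,0.15,0.15,0.15,0.15,0.15,0.15,0.15,0.15,0.15],"dp":[[-0.4,0,0],[-0.4,0,0],[-0.4,0,0.03],[-0.4,0,0.05],[-0.4,0,0.07],[-0.4,0,0.08],[-0.4,0,0.09],[-0.4,0,0.09],[-0.4,0,0.09],[0,0,0],[0,0,0]],"spin":[0,0,0,0,0,0,0,0,0,0,0]}' 10
```

```text
clock: 10.27
eef_pos: [0.5589, -0.2818, 0.0831]
orientation: [-3.116, -0.384, 0.003]
wrist_force: [-1.0, 0.2, 0.1]
finger_gap: 0.0217
gripper_force: 10.0
clock: 11.18
eef_pos: [0.5245, -0.2911, 0.0798]
orientation: [-3.118, -0.383, 0.001]
wrist_force: [0.1, -0.4, -1.0]
finger_gap: 0.0218
gripper_force: 10.0
```

```bash
python3 -m creep '{"claw":[0.15,0.15,0.15,0.15,0.15,0.15,0.15,0.15,0.15,0.15],"dp":[[0,0,-1],[0,0,-3],[0,0,-3],[0,0,-3],[0,0,-3],[0,0,-3],[0,0,-2],[0,0,0],[0,0,0],[0,0,0]],"spin":[0,0,0,7,7,7,0,0,0,0]}' 10
python3 - <<'E'
from h import *
go((.6683,-.0652,.25),-7)
snap("side","pics/side4.png")
s=env.read_state();g=np.array(s['eef_pos'])+[0,0,.008];u=proj('pics/side4.npz',g);print(u)
x,y=int(u[0])-40,int(u[1])-30
a=cv2.imread('pics/side4.png')[y:y+100,x:x+80]
i=cv2.resize(a,None,fx=6,fy=6,interpolation=cv2.INTER_CUBIC)
M=R.from_rotvec(s['orientation']).as_matrix();f=M[:,0]
for t,c in((0,(255,0,0)),(25,(0,255,0))):
    t=np.radians(t);d=np.array([0,0,-1])*np.cos(t)+f*np.sin(t)
    q=[((proj('pics/side4.npz',g+k*d)-[x,y]+.5)*6-.5).round().astype(int).tolist() for k in(.03,.066)];print(q)
    cv2.line(i,q[0],q[1],c,1)
cv2.imwrite('pics/c5.png',i)
E
```

```text
clock: 12.02
eef_pos: [0.5246, -0.2907, 0.2596]
orientation: [-3.135, 0.19, 0.001]
wrist_force: [-0.5, 0.7, -1.7]
finger_gap: 0.0222
gripper_force: 10.0
t 12.02 pos [ 0.5246 -0.2907  0.2596] xyaw -6.92 gap 0.0222 F [-0.5  0.7 -1.7] | cm [ 11.55 -24.12   0.96] spin 0.08
[288.46491222 210.08891451]
[[249, 268], [253, 364]]
[[298, 252], [357, 330]]
```

View pics/c5.png

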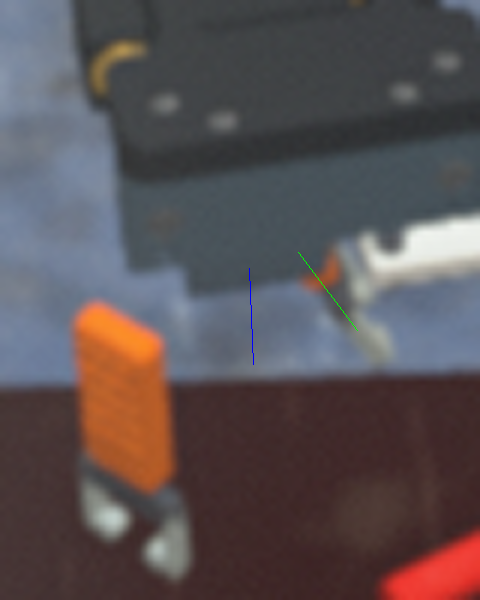

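The clip hangs tilted in the pads: the orange tab's lower edge is at crop (305–340, 250–290) and the near arm tip is at about (385,362). I'll compare these with model predictions for several tilts.

```bash
python3 - <<'E'
from h import *
f='pics/side4.npz';s=env.read_state();g=np.array(s['eef_pos'])+[0,0,.008];M=R.from_rotvec(s['orientation']).as_matrix()
u=proj(f,g);o=np.array([int(u[0])-40,int(u[1])-30])
def pt(t,x,y,z,gz=.055,gx=0):
    t=np.radians(t);Z=np.cos(t)*np.array([0,0,1])-np.sin(t)*M[:,0];X=np.cos(t)*M[:,0]+np.sin(t)*np.array([0,0,1]);Y=-M[:,1]
    return ((proj(f,g+X*(x-gx)+Y*y+Z*(z-gz))-o+.5)*6-.5).round().astype(int).tolist()
for t in(20,25,30,35,40):
    print(t,'tabedge near/far',pt(t,0,-.011,.02),pt(t,0,.011,.02),'tips near/far',pt(t,0,-.013,-.0112),pt(t,0,.013,-.0112))
i=cv2.imread('pics/side4.png');h=cv2.cvtColor(i,cv2.COLOR_BGR2HSV)
m=cv2.inRange(h,(3,120,90),(20,255,255));x,y=o+[48,38];print('orange px crop6:',[((a+x-o[0]+.5)*6,(b+y-o[1]+.5)*6) for b,a in np.argwhere(m[y:y+14,x:x+14])])
# bright fork pixels
g2=h[o[1]+40:o[1]+64,o[0]+48:o[0]+70];print(g2[...,1]);print(g2[...,2])
E
```

```text
20 tabedge near/far [305, 300] [287, 238] tips near/far [349, 376] [327, 303]
25 tabedge near/far [316, 295] [297, 233] tips near/far [369, 367] [346, 294]
30 tabedge near/far [327, 289] [308, 227] tips near/far [388, 357] [365, 284]
35 tabedge near/far [337, 283] [318, 221] tips near/far [407, 345] [383, 273]
40 tabedge near/far [346, 276] [327, 215] tips near/far [425, 333] [400, 261]
orange px crop6: [(np.float64(333.0), np.float64(261.0)), (np.float64(333.0), np.float64(267.0)), (np.float64(327.0), np.float64(273.0)), (np.float64(333.0), np.float64(273.0)), (np.float64(309.0), np.float64(279.0)), (np.float64(315.0), np.float64(279.0)), (np.float64(321.0), np.float64(279.0)), (np.float64(327.0), np.float64(279.0)), (np.float64(333.0), np.float64(279.0)), (np.float64(315.0), np.float64(285.0)), (np.float64(321.0), np.float64(285.0)), (np.float64(327.0), np.float64(285.0))]
[[ 49  52  45  52  49  49  26  11  27  45  48  19   8  11   8   9  19  16
    9   6   4   5]
 [ 49  46  46  44  52  39   9  33   2  29  38  27   8  12  11   5   4   7
    5   9   7   6]
 [ 47  46  47  47  56  30 
[... 3553 characters left out ...]
4 129 134 144 156 166 159 158
  156 155 155 154]
 [141 142 144 149 153 159 159 156 149 143 136 133 130 136 144 156 159 156
  156 157 155 154]
 [143 147 148 150 155 161 161 158 151 145 143 140 136 133 135 143 152 153
  155 153 153 153]
 [151 150 151 152 156 161 163 159 151 147 147 147 144 136 134 135 141 148
  153 152 152 152]
 [154 154 153 151 155 156 158 155 150 148 150 150 146 138 127 125 135 144
  147 149 151 150]
 [144 143 145 142 143 142 138 138 134 135 135 133 132 126 113 112 123 128
  130 132 131 132]
 [115 114 116 116 113 110 103  99  98  98  99  99  94  87  82  79  84  90
   88  87  86  85]
 [ 79  79  75  75  74  73  69  70  71  71  70  71  70  68  67  65  66  65
   66  65  66  65]]
```

Both readings put the tilt at about 28° (needed 25°), which is close enough for the groove to align it. I'll work out the waypoints along shaft -z.

```bash
cat > wp.py <<'E'
from h import *
a=np.radians(-7);c,s=np.cos(np.radians(25)),np.sin(np.radians(25));O=np.array([.6683,-.0652,.123])
M=np.array([[np.cos(a)*c,-np.sin(a),-np.cos(a)*s],[np.sin(a)*c,np.cos(a),-np.sin(a)*s],[s,0,c]])
def tcp(x,sz,y=0,g=.055): return O+M@np.array([x,y,g+sz])-[0,0,.008]
def where(g=.055): return M.T@(np.array(env.read_state()['eef_pos'])+[0,0,.008]-O)-[0,0,g]
E
python3 -c "
from wp import *
for x,z in((-.0025,.06),(-.0025,.03),(0,0)): print(tcp(x,z)); go(tcp(x,z),-7)"
```

```text
[ 0.61781228 -0.05900089  0.21816885]
t 12.07 pos [ 0.5245 -0.2907  0.2591] xyaw -6.93 gap 0.0219 F [-0.2  0.9 -0.8] | cm [  6.48 -24.12   4.1 ] spin 0.07
[ 0.63039633 -0.06054601  0.19097962]
t 12.07 pos [ 0.5245 -0.2907  0.2591] xyaw -6.93 gap 0.0219 F [-0.2  0.9 -0.8] | cm [  7.75 -24.12   6.82] spin 0.07
[ 0.64522925 -0.06236727  0.16484693]
t 12.07 pos [ 0.5245 -0.2907  0.2591] xyaw -6.93 gap 0.0219 F [-0.2  0.9 -0.8] | cm [  9.25 -24.11   9.43] spin 0.07
```

```bash
python3 -m creep '{"claw":[0.15,0.15,0.15,0.15,0.15,0.15,0.15,0.15,0.15,0.15,0.15,0.15,0.15,0.15,0.15,0.15],"dp":[[0.3,-1,0],[0.5,-2,0],[0.6,-2.5,0],[0.6,-2.5,0],[0.6,-2.5,0],[0.6,-2.5,0],[0.7,-2.5,0],[0.7,-2.5,0],[0.7,-2.5,0],[0.6,-2,0],[0.5,-1.6,0],[0,0,1],[0,0,1.5],[0,0,1.5],[0,0,0],[0,0,0]],"spin":[0,0,0,0,0,0,0,0,0,0,0,0,0,0,0,0]}' 25
python3 - <<'E'
from wp import *
go(tcp(-.0025,.03),-7);print(where())
for n in("side","top"):
    snap(n,f"pics/{n}5.png")
f='pics/side5.npz';o=[290,110]
i=cv2.resize(cv2.imread('pics/side5.png')[110:210,290:390],None,fx=6,fy=6,interpolation=cv2.INTER_CUBIC)
# model: clip at where(), tilt 25, tips and tab edge; groove circle
w=where()
def L(P,c):cv2.polylines(i,[np.round((np.array([proj(f,O+M@np.array(q)) for q in P])-o+.5)*6-.5).astype(int)],False,c,1)
A=np.linspace(0,6.3,40)
for X in(-.0265,-.0055,.0055):L([[X,.012*np.cos(t),.012*np.sin(t)] for t in A],(0,255,0))
for x in(-.003,.003):L([w+[x,-.015,.02],w+[x,-.015,-.0112],w+[x,-.005,-.0112]],(0,0,255))
cv2.imwrite('pics/c6.png',i)
E
```

```text
clock: 13.4
eef_pos: [0.6169, -0.0595, 0.2188]
orientation: [-3.135, 0.191, 0.004]
wrist_force: [0.5, 0.1, 0.4]
finger_gap: 0.0218
gripper_force: 25.0
t 13.4 pos [ 0.6169 -0.0595  0.2188] xyaw -6.96 gap 0.0218 F [0.5 0.1 0.4] | cm [ 1.36 -0.06  2.78] spin 0.04
[-0.00301927 -0.00057819  0.06095686]
```

View pics/c6.png

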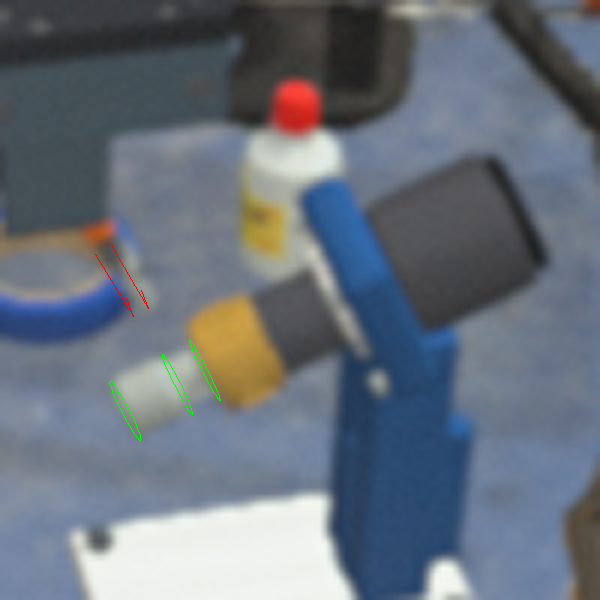

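The fork is at crop (125,270) with its tip at about (149,300), in line above the bare groove at (180,380) and as modelled. I'll advance along shaft -z and watch the force.

```bash
python3 -m creep '{"claw":[0.15,0.15,0.15,0.15,0.15,0.15,0.15,0.15,0.15,0.15],"dp":[[0.25,-0.05,0.54],[0.25,0,0.54],[0.25,0,0.54],[0.25,0,0.54],[0.25,0,0.54],[0.25,0,0.54],[0.13,0,0.27],[0.05,0,0],[0,0,0],[0,0,0]],"spin":[0,0,0,0,0,0,0,0,0,0]}' 25
python3 -c "
from wp import *
go(tcp(0,0),-7);print(where())"
```

```text
clock: 14.33
eef_pos: [0.6346, -0.0611, 0.185]
orientation: [3.136, -0.191, 0.0]
wrist_force: [1.4, 1.0, 0.3]
finger_gap: 0.0218
gripper_force: 25.0
t 14.33 pos [ 0.6346 -0.0611  0.185 ] xyaw -6.96 gap 0.0218 F [1.4 1.  0.3] | cm [ 1.07 -0.01  2.02] spin 0.04
[-1.18803896e-03 -8.77922871e-05  2.28338559e-02]
```

```bash
python3 -m creep '{"claw":[0.15,0.15,0.15,0.15,0.15],"dp":[[0.1,0,0.27],[0.13,0,0.27],[0.1,0,0.18],[0,0,0],[0,0,0]],"spin":[0,0,0,0,0]}' 25
python3 -c "
from wp import *
go(tcp(0,0),-7);print(where(),'F shaft',M.T@env.read_state()['wrist_force'])"
```

```text
clock: 14.75
eef_pos: [0.6372, -0.0615, 0.1772]
orientation: [-3.136, 0.191, 0.002]
wrist_force: [-4.5, 0.7, -0.8]
finger_gap: 0.0215
gripper_force: 25.0
t 14.75 pos [ 0.6372 -0.0615  0.1772] xyaw -6.96 gap 0.0215 F [-4.5  0.7 -0.8] | cm [ 0.81 -0.01  1.24] spin 0.04
[-0.00208195 -0.0001064   0.01465482] F shaft [-4.4994192   0.09475327  1.20810697]
```

```bash
python3 -m creep '{"claw":[0.15,0.15,0.15,0.15,0.15],"dp":[[0.11,0,0.27],[0.11,0,0.27],[0.11,0,0.27],[0,0,0],[0,0,0]],"spin":[0,0,0,0,0]}' 25
python3 -c "
from wp import *
go(tcp(0,0),-7);print(where(),'F shaft',M.T@env.read_state()['wrist_force'])"
```

```text
clock: 15.17
eef_pos: [0.6409, -0.0621, 0.1692]
orientation: [3.136, -0.191, -0.001]
wrist_force: [-2.4, -2.0, -5.2]
finger_gap: 0.0217
gripper_force: 25.0
t 15.17 pos [ 0.6409 -0.0621  0.1692] xyaw -6.97 gap 0.0217 F [-2.4 -2.  -5.2] | cm [ 0.44 -0.02  0.44] spin 0.03
[-0.00211061 -0.00023423  0.0057916 ] F shaft [-4.13273252 -2.3249772  -3.85537591]
```

```bash
python3 -m creep '{"claw":[0.15,0.15,0.15,0.15,0.15],"dp":[[0.15,0,0.27],[0.15,0,0.27],[0.05,0,0.05],[0,0,0],[0,0,0]],"spin":[0,0,0,0,0]}' 25
python3 -c "
from wp import *
go(tcp(0,0),-7);print(where(),'F shaft',M.T@env.read_state()['wrist_force'])"
```

```text
clock: 15.58
eef_pos: [0.6437, -0.0622, 0.1645]
orientation: [3.136, -0.191, -0.002]
wrist_force: [-12.1, 0.2, 12.4]
finger_gap: 0.0215
gripper_force: 25.0
t 15.58 pos [ 0.6437 -0.0622  0.1645] xyaw -6.95 gap 0.0215 F [-12.1   0.2  12.4] | cm [ 0.15 -0.01 -0.04] spin 0.05
[-1.51726802e-03 -6.43068960e-05  3.05280032e-04] F shaft [-5.66452428 -1.29273568 16.34184629]
```

```bash
python3 -m creep '{"claw":[0.15,0.15,0.15,0.15],"dp":[[0.08,0,0.18],[0.08,0,0.12],[0,0,0],[0,0,0]],"spin":[0,0,0,0]}' 30
python3 -c "
from wp import *
go(tcp(0,0),-7);print(where(),'F shaft',M.T@env.read_state()['wrist_force'])"
```

```text
clock: 15.92
eef_pos: [0.6456, -0.0625, 0.1631]
orientation: [3.136, -0.19, 0.001]
wrist_force: [-18.3, -0.4, 32.3]
finger_gap: 0.0218
gripper_force: 30.0
t 15.92 pos [ 0.6456 -0.0625  0.1631] xyaw -6.95 gap 0.0218 F [-18.3  -0.4  32.3] | cm [-0.04 -0.01 -0.17] spin 0.05
[-3.70473841e-04 -9.93441826e-05 -1.74579126e-03] F shaft [-2.75729229 -2.65069081 36.9451761 ]
```

Bottomed out at 37 N. I'll relax, do a slight pull check, then release.

```bash
python3 -m creep '{"claw":[0.15,0.15,0.15,0.15],"dp":[[-0.15,0,-0.3],[-0.1,0,-0.25],[0,0,0],[0,0,0]],"spin":[0,0,0,0]}' 25
python3 -c "
from wp import *
go(tcp(0,0),-7);print(where(),'F shaft',M.T@env.read_state()['wrist_force'])"
```

```text
clock: 16.25
eef_pos: [0.644, -0.0622, 0.1662]
orientation: [-3.136, 0.191, -0.001]
wrist_force: [1.0, 0.2, -3.4]
finger_gap: 0.0221
gripper_force: 25.0
t 16.25 pos [ 0.644  -0.0622  0.1662] xyaw -6.96 gap 0.0221 F [ 1.   0.2 -3.4] | cm [0.13 0.   0.14] spin 0.04
[-5.58962305e-04  3.51013533e-05  1.80867497e-03] F shaft [-0.56333368  0.33328753 -3.50819784]
```

```bash
python3 -m creep '{"claw":[0.15,0.15,0.15,0.15],"dp":[[0.1,0,0.2],[0.1,0,0.15],[0,0,0],[0,0,0]],"spin":[0,0,0,0]}' 25
python3 -c "
from wp import *
go(tcp(0,0),-7);print(where(),'F shaft',M.T@env.read_state()['wrist_force'])"
python3 -m creep '{"claw":[0.3,0.5,0.5,0.5,0.5,0.5,0.5,0.5,0.5,0.5,0.5,0.5,0.5],"dp":[[-0.05,0,-0.1],[0,0,0],[0,0,0],[0,0,0],[0,0,-1],[0,0,-2],[0,0,-3],[0,0,-3],[0,0,-3],[-3,0,0],[-4,0,0],[-4,0,0],[0,0,0]],"spin":[0,0,0,0,0,0,0,0,0,0,0,0,0]}'
python3 - <<'E' | tail -6
from wp import *
for n in("side","top"): snap(n,f"pics/{n}6.png")
from scipy.optimize import minimize
from fit import hull
def corners(p):
    t=np.radians(p[4]); Z=np.array([-np.sin(t),0,np.cos(t)]);X=np.array([np.cos(t),0,np.sin(t)])
    return [O+M@(np.array([p[0],p[1],p[2]])*1e-3+X*x+np.array([0,1,0])*y+Z*z) for x in(-.005,.005) for y in(-.011,.011) for z in(.02,.07)]
ms={}
for n in("side","top"):
    f=f'pics/{n}6.npz';h=cv2.cvtColor(cv2.imread(f'pics/{n}6.png'),cv2.COLOR_BGR2HSV);m=cv2.inRange(h,(3,120,90),(15,255,255))
    u=proj(f,O+M@[0,0,.045]).astype(int);k=np.zeros_like(m);k[u[1]-22:u[1]+22,u[0]-20:u[0]+20]=1;ms[f]=(m*k)>0
    print(n,ms[f].sum(),'model px',hull(f,corners([0,0,0,0,0])).sum(),'diff',np.abs(hull(f,corners([0]*5))-ms[f]).sum(),'orange centroid',np.argwhere(ms[f]).mean(0)[::-1],'model',np.argwhere(hull(f,corners([0]*5))>.5).mean(0)[::-1])
def cst(q):
    p=np.array([q[0],q[1],q[2],0,q[3]]);return sum(np.abs(hull(f,corners(p))-m).sum() for f,m in ms.items())
r=minimize(cst,[0,0,0,0],method='Nelder-Mead',options=dict(initial_simplex=[[0,0,0,0],[2,0,0,0],[0,2,0,0],[0,0,3,0],[0,0,0,4]],xatol=.05,fatol=.1));print('x y z mm tilt deg',r.x,r.fun)
go(tcp(0,0),-7)
E
```

```text
clock: 16.58
eef_pos: [0.6454, -0.0624, 0.1633]
orientation: [-3.136, 0.191, 0.0]
wrist_force: [-6.5, 0.9, 14.4]
finger_gap: 0.0215
gripper_force: 25.0
t 16.58 pos [ 0.6454 -0.0624  0.1633] xyaw -6.95 gap 0.0215 F [-6.5  0.9 14.4] | cm [-0.02 -0.   -0.16] spin 0.05
[-4.69642473e-04 -3.74185571e-05 -1.49653248e-03] F shaft [ 0.12962478  0.13421735 15.87778238]
clock: 17.67
eef_pos: [0.5284, -0.0477, 0.2835]
orientation: [-3.135, 0.19, 0.009]
wrist_force: [1.2, -0.2, 1.1]
finger_gap: 0.0457
gripper_force: 0.0
[ 0.66052762 -0.06518198 -0.10971444  0.005     ] (array([ 0.66052762, -0.06518198,  0.12136379]), np.float64(0.0042958488890264095))
shaft [ 0.66814966 -0.065779   -0.11129216  0.00502167] -6.3765710597288345 202.8161662995707 [np.float64(-0.9460124325794368), np.float64(0.7359809833666873), np.float64(-0.7545899884121354), np.float64(0.2553393722892565)]
side 132 model px 149.8156862745098 diff 33.19607843137255 orange centroid [312.78030303 157.75757576] model [312.8627451  158.31372549]
top 0 model px 126.2627450980392 diff 126.2627450980392 orange centroid [nan nan] model [310.99212598 184.02362205]
x y z mm tilt deg [ 0.18469425  0.55947532  1.39121947 -1.13456563] 152.41568627450977
t 17.77 pos [ 0.5349 -0.0489  0.2847] xyaw -6.96 gap 0.0454 F [ 0.5 -0.3  0.4] | cm [11.11 -0.   12.  ] spin 0.04<stdin>:12: RuntimeWarning: Mean of empty slice.
  ret = um.true_divide(
```

```bash
python3 -m creep '{"claw":[0.5,0.5,0.5,0.5,0.5,0.5,0.5,0.5,0.5,0.5],"dp":[[0,2,-1],[-1,3,-1],[-1,3,0],[-1,3,0],[-1,3,0],[0,3,0],[0,3,0],[0,2,0],[0,0,0],[0,0,0]],"spin":[0,0,0,0,0,0,0,0,0,0]}'
python3 - <<'E' 2>&1| tail -9
from wp import *
for n in("side","top"): snap(n,f"pics/{n}7.png")
from scipy.optimize import minimize
import fit
from fit import hull
def corners(p):
    t=np.radians(p[3]); Z=np.array([-np.sin(t),0,np.cos(t)]);X=np.array([np.cos(t),0,np.sin(t)])
    return [O+M@(np.array(p[:3])*1e-3+X*x+np.array([0,1,0])*y+Z*z) for x in(-.005,.005) for y in(-.011,.011) for z in(.02,.07)]
ms={}
for n in("side","top"):
    f=f'pics/{n}7.npz';h=cv2.cvtColor(cv2.imread(f'pics/{n}7.png'),cv2.COLOR_BGR2HSV);m=cv2.inRange(h,(3,120,90),(15,255,255))
    u=proj(f,O+M@[0,0,.045]).astype(int);k=np.zeros_like(m);k[u[1]-22:u[1]+22,u[0]-20:u[0]+20]=1;ms[f]=(m*k)>0
    for z in(-2,0,2,4,6):print(n,ms[f].sum(),z,'diff',np.abs(hull(f,corners([0,0,z,0]))-ms[f]).sum().round(1),end=' ')
    print()
for fs in(list(ms),list(ms)[:1],list(ms)[1:]):
    r=minimize(lambda q:sum(np.abs(hull(f,corners(q))-ms[f]).sum() for f in fs),[0,0,0,0],method='Nelder-Mead',options=dict(initial_simplex=[[0,0,0,0],[2,0,0,0],[0,2,0,0],[0,0,3,0],[0,0,0,4]],xatol=.05,fatol=.1));print('x y z mm tilt deg',r.x.round(2),r.fun)
# collar brass check, bystander change
for n in("side","top"):
    a,b=cv2.imread(f'pics/{n}0.png'),cv2.imread(f'pics/{n}7.png');f=f'pics/{n}7.npz'
    m=cv2.inRange(cv2.cvtColor(b,cv2.COLOR_BGR2HSV),(15,90,60),(30,255,255));u=proj(f,O+M@[.0195,0,0]).astype(int);w=np.argwhere(m[u[1]-12:u[1]+13,u[0]-12:u[0]+13]>0)
    print(n,'brass centroid off model',(w.mean(0)-12)[::-1].round(2),len(w))
go(tcp(0,0),-7)
E
```

```text
clock: 18.6
eef_pos: [0.4703, -0.2642, 0.3038]
orientation: [3.135, -0.194, 0.001]
wrist_force: [0.2, -0.3, 0.2]
finger_gap: 0.0453
gripper_force: 0.0
shaft [ 0.66814966 -0.065779   -0.11129216  0.00502167] -6.3765710597288345 202.8161662995707 [np.float64(-0.9460124325794368), np.float64(0.7359809833666873), np.float64(-0.7545899884121354), np.float64(0.2553393722892565)]
side 132 -2 diff 36.6 side 132 0 diff 31.3 side 132 2 diff 32.8 side 132 4 diff 35.6 side 132 6 diff 43.3 
top 101 -2 diff 24.8 top 101 0 diff 28.8 top 101 2 diff 31.4 top 101 4 diff 37.1 top 101 6 diff 42.3 
x y z mm tilt deg [ 0.5   1.73 -1.07  0.06] 52.345098039215685
x y z mm tilt deg [0.31 0.33 0.99 0.13] 29.07450980392157
x y z mm tilt deg [-0.04  0.32  0.78 -1.69] 18.709803921568625
side brass centroid off model [-0.19  0.02] 194
top brass centroid off model [-0.11  1.61] 179
t 18.7 pos [ 0.4702 -0.2625  0.3038] xyaw -6.95 gap 0.0459 F [ 0.7  0.1 -1. ] | cm [ 14.95 -21.99  13.9 ] spin 0.05
```

Both views put the clip at about 0 ±1 mm, square to the shaft, with the collar home and the arm clear. Handing in.

```bash
python3 -c "
from bench import env
print(env.finish_job())"
```

```text
the job is handed in; nothing more can be done
None
```

The job is handed in, with no verdict shown: the collar is home on its shoulder, the clip is snapped onto the groove tab up, released and measured within about 1 mm of home, and the arm is clear; I did not check the bystanders' final positions.

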